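Put the washed dust bin of a stick vacuum back together

TASK

The stick vacuum's dust bin has been washed and its parts are dry: put it back together where the clear bin stands. Into the bin lower first the perforated steel shroud, then the black cyclone cone into the shroud, then the pleated filter cartridge into the cone, each fully home on its flange, and last set the grey exhaust cover centrally over them so that it stands flat on the shroud's flange. Lower each part into place rather than dropping it, keep the bin upright, and do not shove or knock over the other things on the counter.

Things in the scene. Friction and masses are not known exactly. Their poses are not given: they have to be found in the camera images.
- bin: Clear plastic dust bin: open round cup, black foot and rim, standing loose on the counter (0.4 kg). 104 mm outside at the rim, 98 mm inside at the mouth, 100 mm high, floor 5 mm thick; a small latch stands out 8 mm at the foot. Origin: centre of underside, z up its axis; yaw does not matter.
- shroud: Perforated steel shroud, hollow taper standing foot down (foot 54 mm across, 119 mm high, 160 g). Grey flange 112 mm across at 90-96 mm, black tapered seal (76-91 mm across) under it; above it a round neck to grip: 66 mm outside, 60 inside, at 96-119 mm. Home: flange on the bin's rim, origin 10 mm above the bin's. Origin: centre of underside, z up; yaw does not matter.
- cone: Black plastic cyclone cone: slender funnel standing foot down (foot 36 mm across, 95 mm high, 90 g, easily tipped). Flange 72 mm across at 68-73 mm; above it a round neck to grip: 54 mm outside, 47 inside, at 73-95 mm. Hollow, open on top. Home: flange on the shroud's neck, origin 51 mm above the shroud's. Origin: centre of underside, z up; yaw does not matter.
- cartridge: White pleated filter cartridge standing foot down (taper 29 mm across at the foot, 41 mm at 72 mm; 80 g, easily tipped). White cap disc 60 mm across at 72-77 mm, on it a central grip bar at 77-98 mm, 36 mm long along body x, 12 mm thick along y. Home: disc on the cone's neck, origin 23 mm above the cone's. Origin: centre of underside, z up.
- cover: Grey exhaust cover: round cap standing open side down, 102 mm outside, 94 inside, 82 mm deep, top at 89 mm, vent slots round the wall, 170 g. On top a central black grip bar at 89-111 mm, 60 mm long along body x, 14 mm thick along y. Home: rim on the shroud's flange, origin 96 mm above the shroud's; nothing centres it. Origin: centre of open underside, z up.
- jar: Bystander: glass jar with steel lid, 64 mm across, 85 mm high. Origin: centre of its underside.
- dosing_cup: Bystander: small white detergent dosing cup, 54 mm across the rim, 48 mm high. Origin: centre of its underside.
- stain_bottle: Bystander: white stain-remover bottle with blue cap, 48 mm across, 115 mm high. Origin: centre of its underside.
- soap: Bystander: white bar of soap, 80 x 52 x 28 mm, lying flat. Origin: centre of its underside.
- brush: Bystander: cleaning brush, 150 mm long, lying flat with its handle towards body -x. Origin: near its middle, on its underside.
Mind the look-alikes: they are no part of the job. Leave any brown look-alike of the cone alone. Leave any purple look-alike of the cover alone.

How it is judged:
By the outcome, as a careful person would: the job done as asked, in the order asked, and still so for the second after the job is handed in, with the robot touching nothing.
It also fails if it takes over 120 s, if anything falls off the work surface, if the arm or the gripper's body presses on something with over 40 N, if the wrist force passes 120 N, or if a joint passes its speed limit or range.

ROBOT

A 6-joint arm with a two-finger parallel gripper is mounted at the origin on the work surface. World frame = base frame: x ahead of the robot, y to its left, z up, the work surface at z = 0. Lengths are in m, angles in rad, forces in N, time in s.
With the tool pointing down it reaches from about 0.35 to 0.975 m from the base axis. Payload 7.1 kg.
Tool frame: the origin (TCP) lies where the fingers leave the gripper's body, on its centre line; the fingertips stand 80 mm ahead of it and the grasp point (between the pads) lies 61 mm ahead of it; z points along the fingers, y is the line along which they close (so a half turn about z gives the same grasp; the last joint's range is limited). The gripper opens to 88 mm and grips with 3 to 60 N. Pads are 20 mm wide; open, the fingers measure 115 mm over their backs; the gripper's body (75 mm by 178 mm) begins 61 mm behind the grasp point.
Start: joints at [-1.252, 0.423, 1.63, -0, 1.089, -0.019], TCP at [0.207, -0.59, 0.303] pointing down, gripper open.
Joint ranges: [-3, 3], [-0.9, 2.11], [0.09, 2.58], [-1.31, 4.45], [0.11, 2.69], [-2.54, 2.54]. Speed limits (rad/s): [2.39, 2.39, 3.01, 3.14, 3.14, 3.14].

INTERFACE

Orientations are given as a unit quaternion [x, y, z, w].
In Python, from cell import env, grab_frame, camera_info gives the robot as it stands. The module is installed in compiled form; this text tells all that it offers.
- The arm moves only by the tool carry_out, never from a script. Its arguments are lists of equal length, an entry for each row: "linear": the shift along the tool's x, y, z in mm, a list of three; "turn": the turn, a rotation vector about the tool's x, y, z in rad, a list of three. A call has 1 to 12 rows; each row shifts and turns the commanded pose from where the row before left it, along the tool's axes as they then stand; what a row does not reach is not made up. A row lasts 1/8 s, in which the tool goes at most 62.5 mm and 10.7 degrees, less where a joint would pass 70% of its speed; a pose out of reach is approached as far as the arm can. A call with a gripper value outside its range is refused whole. "grip" is the opening, from -1 (shut) to 1 (fully open), so that 0 is half open, set as the call begins (left out, the last holds). The fingers move at their own pace and stop on an object; "squeeze" is the grip in N (left out, the last holds). Time passes only in rows, so rows that do not move let the fingers close. It gives the time, the measured TCP pose, the force, the opening and the grip force at its end, in the units of the state.
- env.get_state(): the state, without advancing time (a new reading comes with each control period).
- grab_frame(name): name is "scene" or "top" or "wrist"; returns the picture (384x512x3 uint8, blue, green, red); there is no depth.
- camera_info(name): a dict with "K" (3x3 intrinsics, pixels), "k1" (the pictures are not rectified: a ray, as slopes to the right and down, at radius r is drawn at 1 + k1 r^2 times it, then the intrinsics apply), "R" (3x3) and "t" (3): a world point X has camera coordinates R X + t. Camera axes: x right, y down, z forward; pixel columns grow to the right and rows downward; lengths in m; the calibration is good to about 2 mm. A picture is of the moment at which its call begins: read the wrist's pose just before it. camera_info takes no time and is no camera call; for the wrist camera it gives the pose at the moment of the call.
- env.sign_off(): hands the job in; it is judged then, once.
The state is a dict: "time_s": time; "joint_pos": joint angles; "qvel": joint speeds; "joint_efforts": joint torques, N m; "position": TCP position; "eef_rot": TCP orientation; "wrist_force": force on the tool from outside, world axes, zero at the start; "moment": the same for the moment, N m; "gripper_width": opening from 0.0 (shut) to 1.0 (fully open); "grasp_force": force on a finger pad.
Only numpy, scipy, OpenCV 4.12 (cv2) and the standard library are available. Lean on these libraries where they do the work, as an engineer would, in place of code of your own. Each camera call takes 0.05 s, during which the arm holds its last target. There are 200 camera calls.

## Working session

There is one attempt and no reset: what is moved stays moved. The work goes in short steps, Python scripts to look and compute and a tool call to move; the robot and the scene stay as the last step left them, time stands still between calls to the robot, and variables do not carry over. Pictures are saved under pics/ and viewed, at most 14 in all, crops included, and the job is handed in when it is done.

Besides the shell and the picture viewer there is one more tool, called as name(argument=value, ...) on one line, values as JSON. carry_out: Moves the arm, as the interface text tells. Its arguments: {"type":"object","properties":{"linear":{"type":"array","items":{"type":"array","items":{"type":"number"}}},"turn":{"type":"array","items":{"type":"array","items":{"type":"number"}}},"grip":{"type":"number"},"squeeze":{"type":"number"}},"required":["linear","turn"]}

```bash
mkdir -p pics; ls
python3 - <<'E'
from cell import env, grab_frame, camera_info
import cv2,numpy as np
for n in("scene","top"):
    cv2.imwrite(f"pics/{n}0.png",cv2.resize(grab_frame(n),(768,576)))
    c=camera_info(n);R=np.array(c["R"]);print(n,c["K"],c["k1"],R.round(3).tolist(),(-R.T@c["t"]).round(3))
c=camera_info("wrist");R=np.array(c["R"]);print(c["K"],c["k1"],R.round(3).tolist(),(-R.T@c["t"]).round(3))
print(env.get_state())
E
```

```text
pics
scene [[432.38531487   0.         255.31249824]
 [  0.         432.38531487 195.93866125]
 [  0.           0.           1.        ]] -0.008760054313018004 [[0.057, 0.998, 0.003], [0.81, -0.044, -0.585], [-0.584, 0.036, -0.811]] [ 1.37  -0.048  1.282]
top [[395.61438969   0.         265.31364104]
 [  0.         395.61438969 192.11115892]
 [  0.           0.           1.        ]] -0.058262215866937646 [[0.014, -1.0, 0.008], [-0.993, -0.015, -0.113], [0.113, -0.007, -0.994]] [ 0.356 -0.011  1.086]
[[295.38720224   0.         255.62584271]
 [  0.         295.38720224 196.06663697]
 [  0.           0.           1.        ]] 0.0013345400103123692 [[0.332, -0.943, -0.002], [-0.906, -0.319, 0.278], [-0.263, -0.091, -0.961]] [ 0.279 -0.564  0.384]
{'time_s': 0.1, 'joint_pos': array([-1.25202461e+00,  4.23748210e-01,  1.63057055e+00, -4.03492188e-05,
        1.08858372e+00, -1.90137999e-02]), 'qvel': array([ 6.70085177e-04, -2.99592154e-03, -2.77121366e-03, -8.56027299e-05,
       -1.77805423e-03,  3.87179629e-04]), 'joint_efforts': array([-8.33890772e-04, -5.45612025e+01, -2.74324876e+01,  6.45134551e-02,
        1.89060322e-02, -5.34204207e-05]), 'position': array([ 0.20701667, -0.58932792,  0.30200638]), 'eef_rot': array([ 9.85769703e-01,  1.68100162e-01, -1.15458173e-04, -6.44902243e-04]), 'wrist_force': array([ 0.52654328, -0.47298598,  0.15632105]), 'moment': array([-0.05402422,  0.01038625, -0.06133571]), 'grasp_force': 0.0, 'gripper_width': 1.0019236844803507}
```

View pics/scene0.png

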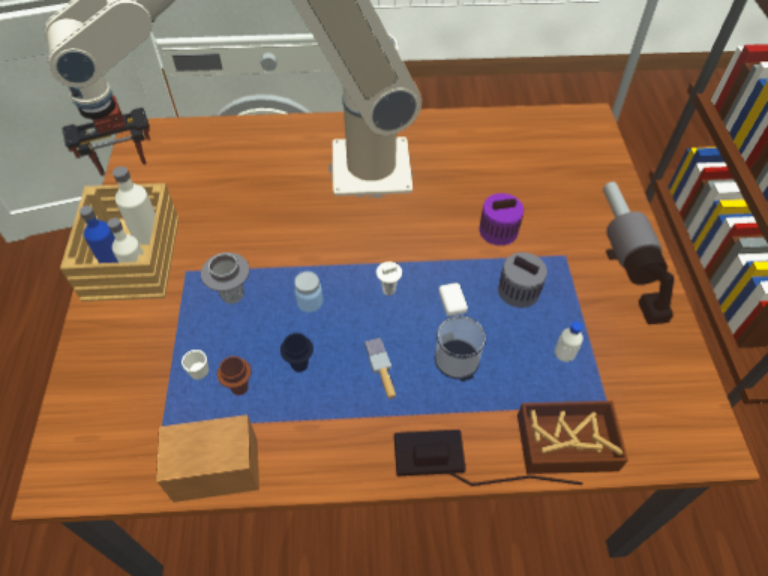

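View pics/top0.png

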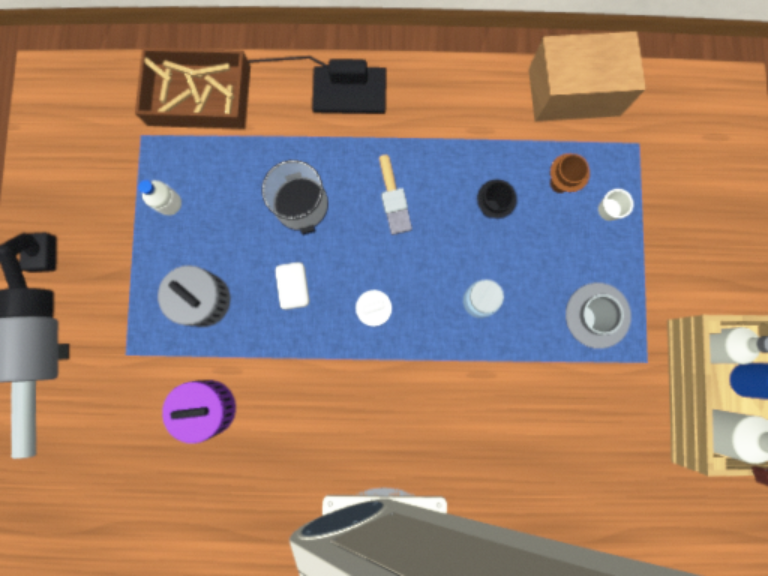

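The pictures show all parts upright. In the top view (768 wide), the bin mouth is at (293,190), shroud (600,316), cone (497,199), cartridge (374,308) and cover (188,295, bar diagonal). The brown and purple look-alikes are at (570,172) and (195,412).

```bash
cat > h.py <<'E'
from cell import env, grab_frame, camera_info
import cv2,numpy as np
from scipy.spatial.transform import Rotation as Ro
def und(c,uv):
    K=np.array(c["K"]);d=(np.array(uv,float)-K[:2,2])/K[0,0];s=d.copy()
    for _ in range(8): s=d/(1+c["k1"]*(s@s))
    return np.append(s,1)
def ray(c,uv,z):
    R=np.array(c["R"]);o=-R.T@np.array(c["t"]);d=R.T@und(c,uv);return o+d*(z-o[2])/d[2]
def proj(c,X):
    K=np.array(c["K"]);p=np.array(c["R"])@X+np.array(c["t"]);s=p[:2]/p[2]
    return s*(1+c["k1"]*(s@s))*K[0,0]+K[:2,2]
def plan(xyz,yaw,n=None):
    """xyz: TCP target (m); yaw: world angle (deg) of tool y; prints n equal rows"""
    s=env.get_state();R=Ro.from_quat(s["eef_rot"])
    y=np.array([np.cos(np.radians(yaw)),np.sin(np.radians(yaw)),0]);z=np.array([0,0,-1.])
    T=Ro.from_matrix(np.c_[np.cross(y,z),y,z]);rv=(R.inv()*T).as_rotvec()
    dl=R.inv().apply(np.array(xyz)-s["position"])*1000
    if n is None:n=int(np.ceil(max(np.linalg.norm(dl)/45,np.linalg.norm(rv)/.15)))
    M=sum(Ro.from_rotvec(rv*k/n).as_matrix() for k in range(n))
    print("n",n,"lin",np.linalg.solve(M,dl).round(2).tolist(),"turn",(rv/n).round(4).tolist(),"at",s["position"].round(4),"t",round(s["time_s"],2))
E
python3 - <<'E'
from h import *
im=grab_frame("top");c=camera_info("top")
hsv=cv2.cvtColor(im,cv2.COLOR_BGR2HSV)
mat=((hsv[...,0]>95)&(hsv[...,0]<125)&(hsv[...,1]>110)).astype('u1')
fg=(1-mat)*255; cv2.imwrite("pics/fg.png",fg)
for n,(u,v),z in [("bin",(293,190),.1),("shroud",(598,316),.096),("neck",(603,314),.119),("cone",(497,199),.085),("cart",(374,308),.077),("cover",(188,295),.089),("jar",(486,297),.085),("crateL",(670,345),.1),("bottle",(740,345),.2)]:
    print(n,ray(c,(u/1.5,v/1.5),z).round(3))
k=cv2.findContours(fg,cv2.RETR_LIST,cv2.CHAIN_APPROX_NONE)[0]
for q in k:
    if 100<cv2.contourArea(q)<8000:
        (x,y),r=cv2.minEnclosingCircle(q);print((round(x*1.5),round(y*1.5)),"r",round(r,1))
cv2.imwrite("pics/a.png",np.hstack([cv2.resize(im[y-34:y+34,x-34:x+34],(266,266),interpolation=2) for x,y in[(197,127),(400,210),(331,132)]]))
E
```

```text
bin [0.634 0.164 0.1  ]
shroud [ 0.426 -0.356  0.096]
neck [ 0.428 -0.356  0.119]
cone [ 0.628 -0.187  0.085]
cart [0.436 0.023 0.077]
cover [0.452 0.338 0.089]
jar [ 0.457 -0.168  0.085]
crateL [ 0.378 -0.477  0.1  ]
bottle [ 0.377 -0.54   0.2  ]
(373, 307) r 12.7
(598, 315) r 22.7
(483, 298) r 14.2
(193, 296) r 24.4
(291, 285) r 17.1
(615, 205) r 12.8
(496, 198) r 13.1
(161, 198) r 13.9
(295, 196) r 25.3
(392, 193) r 27.4
(568, 173) r 15.2
```

Run:
```python
from h import *
plan([.427,-.356,.28],0)
```

```text
n 9 lin [37.86, 2.69, 2.46] turn [-0.0001, -0.0001, -0.137] at [ 0.2071 -0.5893  0.3021] t 0.15
```

View pics/a.png

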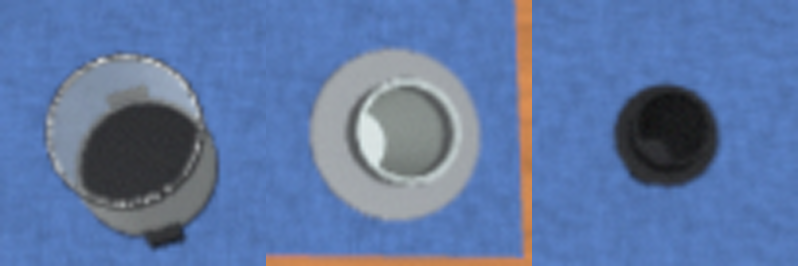

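The crops show the bin's rim ellipse (centre ~(125,132) of the first), the shroud's flange and neck, and the cone seen from above. I'll rise first, then move over the shroud.

carry_out(linear=[[0, 0, -50], [37.9, 2.7, 2.5], [37.9, 2.7, 2.5], [37.9, 2.7, 2.5], [37.9, 2.7, 2.5], [37.9, 2.7, 2.5], [37.9, 2.7, 2.5], [37.9, 2.7, 2.5], [37.9, 2.7, 2.5], [37.9, 2.7, 2.5], [0, 0, 50], [0, 0, 0]], turn=[[0, 0, 0], [0, 0, -0.137], [0, 0, -0.137], [0, 0, -0.137], [0, 0, -0.137], [0, 0, -0.137], [0, 0, -0.137], [0, 0, -0.137], [0, 0, -0.137], [0, 0, -0.137], [0, 0, 0], [0, 0, 0]], grip=1)

```text
time_s: 1.65
position: [0.426, -0.3544, 0.2774]
eef_rot: [0.707, 0.707, -0.0, -0.004]
wrist_force: [-0.2, -0.1, 0.2]
gripper_width: 1.0
grasp_force: 0.0
```

Run:
```python
from h import *
s=env.get_state();print(s["position"],s["eef_rot"],s["joint_pos"].round(2))
c=camera_info("wrist");im=grab_frame("wrist");cv2.imwrite("pics/w1.png",im)
np.save("w1.npy",im);print(proj(c,s["position"]-[0,0,.08]),proj(c,np.array([.427,-.356,.119])))
```

```text
[ 0.42596994 -0.3544223   0.27741369] [ 7.06854418e-01  7.07350322e-01 -2.71175548e-04 -3.50430391e-03] [-0.72  0.35  1.8  -0.    0.99 -0.72]
[256.26712158 244.20112706] [257.72213322 206.53563849]
```

View pics/w1.png

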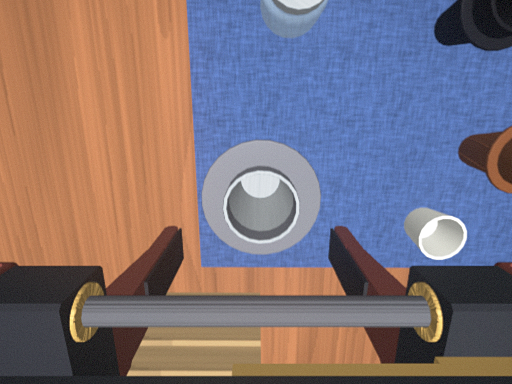

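The wrist view shows the shroud neck rim centred near (261,205), flange around it, fingers clear on both sides.

```bash
cat >> h.py <<'E'
def circ(c,mask,seed,z,hull=True):
    """blob at seed pixel -> its outline cast on plane z -> circle fit (centre, radius, rms)"""
    lab=cv2.connectedComponents(mask.astype('u1'))[1];b=(lab==lab[seed[1],seed[0]]).astype('u1')
    q=max(cv2.findContours(b,cv2.RETR_EXTERNAL,cv2.CHAIN_APPROX_NONE)[0],key=cv2.contourArea)
    if hull:q=cv2.convexHull(q)
    return fitc(np.array([ray(c,p,z)[:2] for p in q[:,0,:]]))
def fitc(P):
    for _ in range(4):
        A=np.c_[2*P,np.ones(len(P))];x=np.linalg.lstsq(A,(P**2).sum(1),rcond=None)[0]
        r=np.sqrt(x[2]+x[:2]@x[:2]);e=np.hypot(*(P-x[:2]).T)-r
        P2=P[abs(e)<max(2*e.std(),.0005)]
        if len(P2)==len(P):break
        P=P2
    return x[:2].round(4),round(r,4),round(e.std(),5),len(P)
E
python3 - <<'E'
from h import *
im=np.load("w1.npy");c=camera_info("wrist");hsv=cv2.cvtColor(im,cv2.COLOR_BGR2HSV)
g=hsv[...,1]<70
print("flange",circ(c,g,(215,195),.096))
t=camera_info("top");imt=grab_frame("top");h2=cv2.cvtColor(imt,cv2.COLOR_BGR2HSV)
notmat=~((h2[...,0]>95)&(h2[...,0]<125)&(h2[...,1]>110))
for n,s,z in [("cone",(331,132),.073),("cart",(249,205),.077),("shroud",(385,210),.096)]: print(n,circ(t,notmat,s,z))
plan([*circ(c,g,(215,195),.096)[0],.179],0,4)
E
```

```text
flange (array([ 0.4312, -0.3592]), np.float64(0.056), np.float64(0.00016), 50)
cone (array([ 0.6326, -0.1884]), np.float64(0.0345), np.float64(0.00032), 17)
cart (array([0.4369, 0.0242]), np.float64(0.0321), np.float64(0.0003), 17)
shroud (array([0.55  , 0.0059]), np.float64(0.8458), np.float64(0.00063), 4)
n 4 lin [-0.68, 0.94, 25.41] turn [-0.0001, -0.0001, -0.0001] at [ 0.4275 -0.3565  0.2806] t 1.75
```

carry_out(linear=[[-0.5, 2.5, 31], [0, 0, 35], [0, 0, 25], [0, 0, 10], [0, 0, 0]], turn=[[0, 0, 0], [0, 0, 0], [0, 0, 0], [0, 0, 0], [0, 0, 0]])

```text
time_s: 2.38
position: [0.4302, -0.3573, 0.1799]
eef_rot: [0.707, 0.707, 0.0, 0.0]
wrist_force: [0.6, 0.3, 0.4]
gripper_width: 0.997
grasp_force: 0.0
```

carry_out(linear=[[0, 0, 0], [0, 0, 0], [0, 0, 0], [0, 0, 0], [0, 0, 0]], turn=[[0, 0, 0], [0, 0, 0], [0, 0, 0], [0, 0, 0], [0, 0, 0]], grip=-0.2, squeeze=20)

```text
time_s: 3.0
position: [0.4302, -0.357, 0.18]
eef_rot: [0.707, 0.707, -0.0, 0.001]
wrist_force: [-2.0, -0.5, 5.8]
gripper_width: 0.759
grasp_force: 20.0
```

Run:
```python
from h import *
plan([.634,.065,.335],0,11)
```

```text
n 11 lin [38.36, 18.54, -14.1] turn [0.0001, 0.0001, 0.0] at [ 0.4302 -0.357   0.18  ] t 3.0
```

carry_out(linear=[[0, 0, -15], [0, 0, -40], [0, 0, -50], [0, 0, -50]], turn=[[0, 0, 0], [0, 0, 0], [0, 0, 0], [0, 0, 0]])

```text
time_s: 3.5
position: [0.4296, -0.3563, 0.3362]
eef_rot: [0.707, 0.707, 0.0, -0.0]
wrist_force: [1.2, -1.2, -1.3]
gripper_width: 0.758
grasp_force: 20.0
```

carry_out(linear=[[20, 10, 0], [40, 20, 0], [45, 22, 0], [45, 22, 0], [45, 22, 0], [45, 22, 0], [45, 22, 0], [45, 22, 0], [45, 22, 0], [46, 20, 0], [0, 0, 0], [0, 0, 0]], turn=[[0, 0, 0], [0, 0, 0], [0, 0, 0], [0, 0, 0], [0, 0, 0], [0, 0, 0], [0, 0, 0], [0, 0, 0], [0, 0, 0], [0, 0, 0], [0, 0, 0], [0, 0, 0]])

```text
time_s: 5.0
position: [0.6333, 0.0641, 0.3342]
eef_rot: [0.707, 0.707, -0.0, -0.0]
wrist_force: [-0.0, 0.0, -0.9]
gripper_width: 0.758
grasp_force: 20.0
```

Run:
```python
from h import *
s=env.get_state();print(s["position"],abs(s["qvel"]).max(),s["wrist_force"])
c=camera_info("wrist");im=grab_frame("wrist");cv2.imwrite("pics/w2.png",im)
print(proj(c,np.array([.634,.164,.1])))
```

```text
[0.63329082 0.06411015 0.33424957] 0.02480900475667129 [-0.02966084  0.00351447 -0.91779173]
[256.46949162  86.53893239]
```

View pics/w2.png

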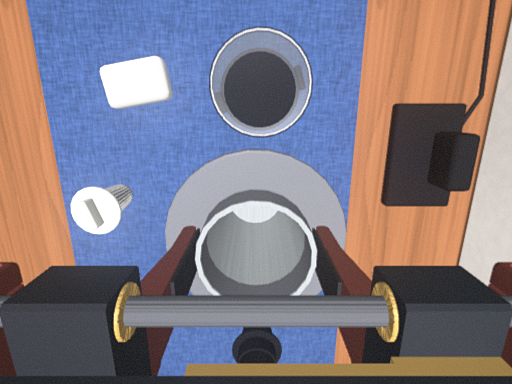

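The wrist picture shows the bin rim (x 210–312, y 28–136), the held shroud's flange arc (166–346, top at 150), and the cartridge disc at (96,211) with its bar slanting.

Run:
```python
from h import *
s=env.get_state();c=camera_info("wrist");im=cv2.imread("pics/w2.png");h=cv2.cvtColor(im,cv2.COLOR_BGR2HSV)
nm=~((h[...,0]>95)&(h[...,0]<125)&(h[...,1]>105))
# bin: outermost non-mat points along rays from the centre
def star(cen,rmin,rmax,z,angs):
    P=[]
    for a in np.radians(angs):
        rr=[r for r in np.arange(rmin,rmax,.5) if nm[int(round(cen[1]+r*np.sin(a))),int(round(cen[0]+r*np.cos(a)))]]
        if rr:P.append(ray(c,(cen[0]+rr[-1]*np.cos(a),cen[1]+rr[-1]*np.sin(a)),z)[:2])
    return fitc(np.array(P))
print("bin",star((261,81),44,60,.1,range(0,360,5)))
print("flange",star((256,240),70,100,s["position"][2]-.084,range(195,346,5)),s["position"])
print("cart",star((96,211),15,32,.077,range(60,300,5)))
w=((h[...,1]<60)&(h[...,2]<200)).astype('u1');w[:,:80]=0;w[:,112]=0;w[:195]=0;w[230:]=0;w[:,112:]=0
q=max(cv2.findContours(w,cv2.RETR_EXTERNAL,cv2.CHAIN_APPROX_NONE)[0],key=cv2.contourArea)
print(cv2.minAreaRect(q))
b=cv2.boxPoints(cv2.minAreaRect(q));B=np.array([ray(c,p,.098)[:2] for p in b]);print(B.round(4).tolist())
```

```text
bin (array([0.6381, 0.1656]), np.float64(0.0518), np.float64(0.00028), 66)
flange (array([0.6331, 0.0645]), np.float64(0.0553), np.float64(0.00017), 29) [0.6332518  0.06354607 0.33428008]
cart (array([0.4362, 0.0208]), np.float64(0.0334), np.float64(0.00352), 48)
((94.30000305175781, 212.1000213623047), (28.174455642700195, 7.602630138397217), 63.43495178222656)
[[0.4402, 0.0419], [0.4485, 0.0459], [0.4583, 0.0156], [0.4498, 0.0114]]
```

carry_out(linear=[[33, 1.6, 0], [40, 1.6, 0], [28, 1.6, 0], [0, 0, 10], [0, 0, 20], [0, 0, 20], [0, 0, 0]], turn=[[0, 0, 0], [0, 0, 0], [0, 0, 0], [0, 0, 0], [0, 0, 0], [0, 0, 0], [0, 0, 0]])

```text
time_s: 5.92
position: [0.6374, 0.164, 0.2812]
eef_rot: [0.708, 0.707, -0.002, -0.001]
wrist_force: [0.1, 0.2, -0.7]
gripper_width: 0.756
grasp_force: 20.0
```

carry_out(linear=[[0.5, 0.5, 20], [0, 0, 25], [0, 0, 25], [0, 0, 10], [0, 0, 5], [0, 0, 0]], turn=[[0, 0, 0], [0, 0, 0], [0, 0, 0], [0, 0, 0], [0, 0, 0], [0, 0, 0]])

```text
time_s: 6.68
position: [0.6394, 0.1659, 0.1995]
eef_rot: [0.707, 0.707, 0.0, 0.0]
wrist_force: [-0.7, 0.1, -1.4]
gripper_width: 0.757
grasp_force: 20.0
```

carry_out(linear=[[-1, -1, 3], [0, 0, 3], [0, 0, 2], [0, 0, 1], [0, 0, 0.5], [0, 0, 0]], turn=[[0, 0, 0], [0, 0, 0], [0, 0, 0], [0, 0, 0], [0, 0, 0], [0, 0, 0]])

```text
time_s: 7.42
position: [0.6383, 0.1649, 0.1902]
eef_rot: [0.707, 0.707, 0.0, 0.0]
wrist_force: [-0.9, 0.2, 4.1]
gripper_width: 0.756
grasp_force: 20.0
```

carry_out(linear=[[0, 0, 0], [0, 0, 0], [0, 0, 0], [0, 0, -15], [0, 0, -45], [0, 0, -50], [0, 0, 0], [0, 0, 0]], turn=[[0, 0, 0], [0, 0, 0], [0, 0, 0], [0, 0, 0], [0, 0, 0], [0, 0, 0], [0, 0, 0], [0, 0, 0]], grip=1)

```text
time_s: 8.43
position: [0.6379, 0.1648, 0.3001]
eef_rot: [0.707, 0.707, 0.0, 0.0]
wrist_force: [-0.3, 0.2, -0.4]
gripper_width: 0.997
grasp_force: 0.0
```

Run:
```python
from h import *
s=env.get_state();print(s["position"])
c=camera_info("wrist");im=grab_frame("wrist");cv2.imwrite("pics/w3.png",im);h=cv2.cvtColor(im,cv2.COLOR_BGR2HSV)
print(proj(c,np.array([.638,.165,.106])))
plan([.632,-.188,.27],0)
```

```text
[0.63792417 0.16478037 0.30006217]
[255.55341699 192.60220536]
n 8 lin [-44.08, -0.69, 3.64] turn [-0.0002, 0.0, -0.0] at [0.6375 0.1647 0.299 ] t 8.47
```

View pics/w3.png

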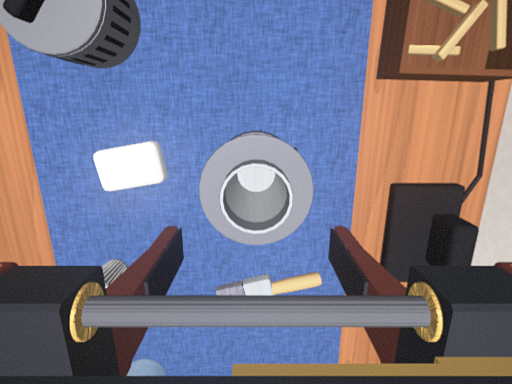

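The shroud sits flat in the bin, flange centred near (256,189). Now to the cone.

carry_out(linear=[[-25, -0.6, 0], [-45, -0.6, 2], [-45, -0.6, 4], [-45, -0.6, 4], [-45, -0.6, 4], [-45, -0.6, 4], [-45, -0.6, 4], [-40, -0.6, 4], [-17.5, -0.7, 4], [0, 0, 0], [0, 0, 0]], turn=[[0, 0, 0], [0, 0, 0], [0, 0, 0], [0, 0, 0], [0, 0, 0], [0, 0, 0], [0, 0, 0], [0, 0, 0], [0, 0, 0], [0, 0, 0], [0, 0, 0]])

```text
time_s: 9.85
position: [0.6325, -0.1867, 0.2694]
eef_rot: [0.707, 0.707, -0.0, -0.0]
wrist_force: [0.9, 0.1, 0.1]
gripper_width: 1.003
grasp_force: 0.0
```

```bash
cat >> h.py <<'E'
def nmat(im):
    h=cv2.cvtColor(im,cv2.COLOR_BGR2HSV);return ~((h[...,0]>95)&(h[...,0]<125)&(h[...,1]>105)&(h[...,2]>60))
E
python3 - <<'E'
from h import *
im=cv2.imread("pics/w3.png");h=cv2.cvtColor(im,cv2.COLOR_BGR2HSV)
s=env.get_state();print(s["position"])
c=camera_info("wrist");w=dict(c);im2=grab_frame("wrist");cv2.imwrite("pics/w4.png",im2)
p=proj(c,np.array([.632,-.188,.073]));print(p)
g=cv2.cvtColor(im2,cv2.COLOR_BGR2GRAY);h2=cv2.cvtColor(im2,cv2.COLOR_BGR2HSV)
print("cone",circ(c,(g<70)&nmat(im2),(int(p[0]),int(p[1])),.073))
# shroud in w3: camera pose = current R, moved by known TCP shift
R=np.array(c["R"]);o=-R.T@np.array(c["t"])+np.array([.6377,.1648,.2996])-s["position"];c["t"]=-R@o
print("shroud flange",circ(c,h[...,1]<70,(215,189),.106))
E
```

```text
[ 0.63253877 -0.18666426  0.26943617]
[255.10319576 193.56235973]
cone (array([ 0.6347, -0.189 ]), np.float64(0.035), np.float64(0.00017), 35)
shroud flange (array([0.6378, 0.1656]), np.float64(0.0554), np.float64(0.00014), 40)
```

View pics/w4.png

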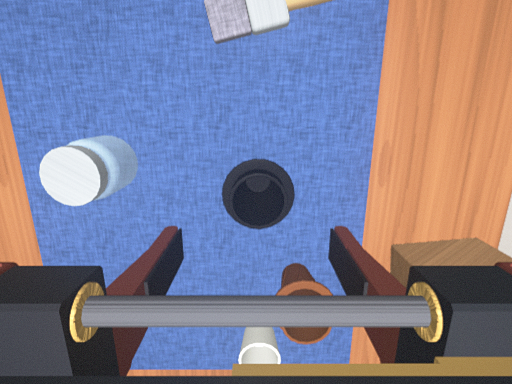

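The cone flange is centred at (258,193) between the fingers, with the brown look-alike behind at (304,310), clear.

carry_out(linear=[[-1, 1, 15], [-1.3, 1.2, 33], [0, 0, 35], [0, 0, 20], [0, 0, 10], [0, 0, 0]], turn=[[0, 0, 0], [0, 0, 0], [0, 0, 0], [0, 0, 0], [0, 0, 0], [0, 0, 0]])

```text
time_s: 10.65
position: [0.6349, -0.1898, 0.1564]
eef_rot: [0.707, 0.707, -0.0, -0.0]
wrist_force: [-0.7, 0.4, 0.2]
gripper_width: 0.999
grasp_force: 0.0
```

carry_out(linear=[[0, 0, 0], [0, 0, 0], [0, 0, 0], [0, 0, 0], [0, 0, 0], [0, 0, 0]], turn=[[0, 0, 0], [0, 0, 0], [0, 0, 0], [0, 0, 0], [0, 0, 0], [0, 0, 0]], grip=-0.4, squeeze=12)

```text
time_s: 11.4
position: [0.635, -0.19, 0.1571]
eef_rot: [0.707, 0.707, 0.0, 0.0]
wrist_force: [-1.5, -0.1, 4.5]
gripper_width: 0.608
grasp_force: 12.0
```

carry_out(linear=[[0, 0, -15], [0, 0, -40], [0, 0, -50], [0, 0, -50], [25, 0, 0], [45, 0.5, 0], [45, 0.5, 0], [45, 0.5, 0], [45, 0.5, 0], [45, 0.5, 0], [45, 0.5, 0]], turn=[[0, 0, 0], [0, 0, 0], [0, 0, 0], [0, 0, 0], [0, 0, 0], [0, 0, 0], [0, 0, 0], [0, 0, 0], [0, 0, 0], [0, 0, 0], [0, 0, 0]])

```text
time_s: 12.78
position: [0.6366, 0.1072, 0.3104]
eef_rot: [0.707, 0.707, -0.001, -0.001]
wrist_force: [0.0, -0.8, -0.2]
gripper_width: 0.605
grasp_force: 12.0
```

carry_out(linear=[[35, 0, 0], [20, 0, 0], [5, 0, 0], [0, 0, 0], [0, 0, 0]], turn=[[0, 0, 0], [0, 0, 0], [0, 0, 0], [0, 0, 0], [0, 0, 0]])

```text
time_s: 13.4
position: [0.6379, 0.1639, 0.3116]
eef_rot: [0.708, 0.707, -0.0, 0.0]
wrist_force: [0.5, 0.0, -1.2]
gripper_width: 0.603
grasp_force: 12.0
```

Run:
```python
from h import *
s=env.get_state();print(s["position"],s["wrist_force"])
c=camera_info("wrist");im=grab_frame("wrist");cv2.imwrite("pics/w5.png",im)
plan([.638,.1648,.222],0,1)
```

```text
[0.63792506 0.16386022 0.31160061] [ 0.54134044  0.04699394 -1.2016748 ]
n 1 lin [0.92, 0.01, 89.69] turn [-0.0, 0.0002, -0.0013] at [0.638  0.1639 0.3117] t 13.45
```

View pics/w5.png

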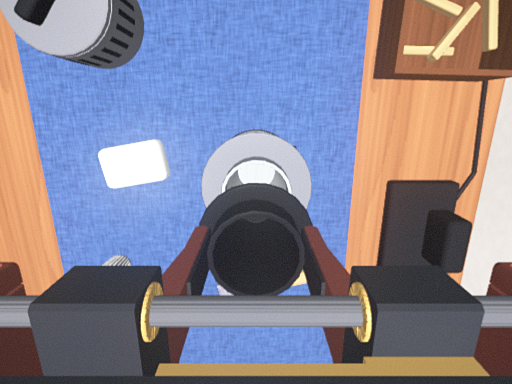

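The cone is held upright above the shroud (flange centred about (256,185)); lowering it.

carry_out(linear=[[0.9, 0, 15], [0, 0, 25], [0, 0, 25], [0, 0, 15], [0, 0, 5], [0, 0, 3], [0, 0, 2], [0, 0, 0]], turn=[[0, 0, 0], [0, 0, 0], [0, 0, 0], [0, 0, 0], [0, 0, 0], [0, 0, 0], [0, 0, 0], [0, 0, 0]])

```text
time_s: 14.45
position: [0.6381, 0.166, 0.2222]
eef_rot: [0.707, 0.707, 0.0, 0.0]
wrist_force: [0.4, -0.2, -0.8]
gripper_width: 0.607
grasp_force: 12.0
```

carry_out(linear=[[-0.7, 0, 1.5], [0, 0, 1], [0, 0, 1], [0, 0, 0.7], [0, 0, 0.3], [0, 0, 0]], turn=[[0, 0, 0], [0, 0, 0], [0, 0, 0], [0, 0, 0], [0, 0, 0], [0, 0, 0]])

```text
time_s: 15.2
position: [0.638, 0.1653, 0.2181]
eef_rot: [0.707, 0.707, 0.0, 0.0]
wrist_force: [-2.1, -0.4, 4.8]
gripper_width: 0.604
grasp_force: 12.0
```

carry_out(linear=[[0, 0, 0], [0, 0, 0], [0, 0, 0], [0, 0, -15], [0, 0, -35], [0, 0, -35], [0, 0, 0], [0, 0, 0]], turn=[[0, 0, 0], [0, 0, 0], [0, 0, 0], [0, 0, 0], [0, 0, 0], [0, 0, 0], [0, 0, 0], [0, 0, 0]], grip=1)

```text
time_s: 16.2
position: [0.6375, 0.1652, 0.3021]
eef_rot: [0.707, 0.707, -0.0, -0.0]
wrist_force: [-0.2, -0.1, -0.2]
gripper_width: 1.0
grasp_force: 0.0
```

Run:
```python
from h import *
s=env.get_state();print(s["position"])
c=camera_info("wrist");im=grab_frame("wrist");cv2.imwrite("pics/w6.png",im)
p=proj(c,np.array([.638,.165,.134]));g=cv2.cvtColor(im,cv2.COLOR_BGR2GRAY)
print(p,circ(c,g<70,(int(p[0]),int(p[1])),.134))
h=cv2.cvtColor(im,cv2.COLOR_BGR2HSV)
plan([.438,.024,.27],17.5)
```

```text
[0.63754098 0.16515549 0.30208953]
[256.08048518 200.79253673] (array([0.638 , 0.1662]), np.float64(0.0348), np.float64(0.00013), 32)
n 6 lin [-19.18, -36.06, 5.26] turn [-0.0003, 0.0, -0.0509] at [0.6373 0.1651 0.3013] t 16.25
```

carry_out(linear=[[-19.2, -36.1, 5.2], [-19.2, -36.1, 5.2], [-19.2, -36.1, 5.2], [-19.2, -36.1, 5.2], [-19.2, -36.1, 5.2], [-19.2, -36.1, 5.2], [0, 0, 0], [0, 0, 0], [0, 0, 0]], turn=[[0, 0, -0.051], [0, 0, -0.051], [0, 0, -0.051], [0, 0, -0.051], [0, 0, -0.051], [0, 0, -0.051], [0, 0, 0], [0, 0, 0], [0, 0, 0]])

```text
time_s: 17.38
position: [0.4393, 0.0245, 0.2709]
eef_rot: [0.591, 0.807, 0.0, 0.0]
wrist_force: [-0.1, -0.5, -0.5]
gripper_width: 0.996
grasp_force: 0.0
```

Run:
```python
from h import *
s=env.get_state();print(s["position"],s["joint_pos"].round(2))
c=camera_info("wrist");im=grab_frame("wrist");cv2.imwrite("pics/w7.png",im)
p=proj(c,np.array([.437,.023,.077]));print(p)
h=cv2.cvtColor(im,cv2.COLOR_BGR2HSV)
print("disc",circ(c,nmat(im),(int(p[0]),int(p[1])),.077),circ(c,(h[...,1]<50)&(h[...,2]>225),(int(p[0])-18,int(p[1])),.077))
cv2.imwrite("pics/w7c.png",cv2.resize(im[100:300,156:356],(600,600)))
```

```text
[0.43934723 0.02447668 0.27094492] [ 0.03  0.2   2.05  0.    0.89 -0.28]
[252.52122231 193.45652192]
disc (array([0.444, 0.021]), np.float64(0.0385), np.float64(0.00175), 16) (array([0.4382, 0.0237]), np.float64(0.0301), np.float64(0.00014), 29)
```

View pics/w7c.png

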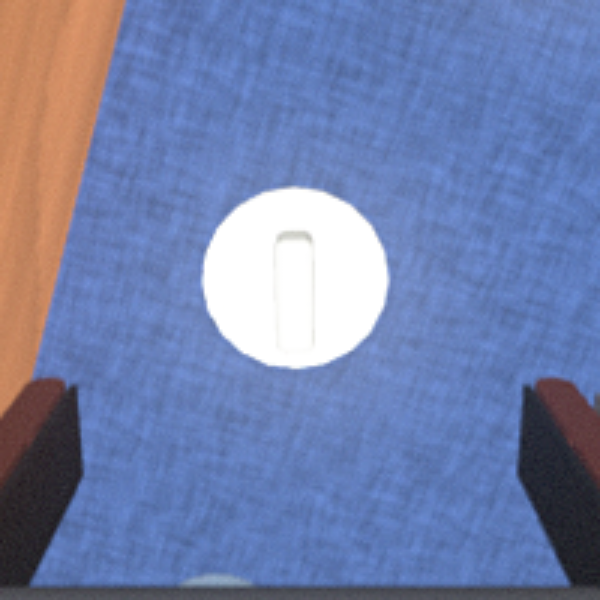

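The disc is centred with the bar (crop x 275–315, y 230–350) running along tool x, so it's a straight grasp.

carry_out(linear=[[-0.4, -1.3, 15], [0, 0, 25], [0, 0, 25], [0, 0, 25], [0, 0, 15], [0, 0, 5], [0, 0, 0]], turn=[[0, 0, 0], [0, 0, 0], [0, 0, 0], [0, 0, 0], [0, 0, 0], [0, 0, 0], [0, 0, 0]], grip=-0.2)

```text
time_s: 18.3
position: [0.4376, 0.0233, 0.1611]
eef_rot: [0.591, 0.807, 0.0, -0.0]
wrist_force: [-0.4, -0.7, 0.4]
gripper_width: 0.402
grasp_force: 0.0
```

carry_out(linear=[[0, 0, 0], [0, 0, 0], [0, 0, 0], [0, 0, 0], [0, 0, 0], [0, 0, 0]], turn=[[0, 0, 0], [0, 0, 0], [0, 0, 0], [0, 0, 0], [0, 0, 0], [0, 0, 0]], grip=-1, squeeze=12)

```text
time_s: 19.05
position: [0.4377, 0.0232, 0.1614]
eef_rot: [0.591, 0.807, 0.0, 0.0]
wrist_force: [-0.5, -0.4, 7.1]
gripper_width: 0.133
grasp_force: 12.0
```

carry_out(linear=[[0, 0, -15], [0, 0, -40], [0, 0, -50], [0, 0, -50], [0, 0, -35], [0, 0, 0]], turn=[[0, 0, 0], [0, 0, 0], [0, 0, 0], [0, 0, 0], [0, 0, 0], [0, 0, 0]])

```text
time_s: 19.8
position: [0.4382, 0.0232, 0.3541]
eef_rot: [0.591, 0.807, 0.002, 0.002]
wrist_force: [0.3, 0.3, -0.5]
gripper_width: 0.138
grasp_force: 12.0
```

Run:
```python
from h import *
plan([.638,.166,.35],17.5,7)
```

```text
n 7 lin [10.86, 33.36, 0.68] turn [0.0009, 0.0002, 0.0001] at [0.4382 0.0232 0.3541] t 19.8
```

carry_out(linear=[[6, 17, 0], [11, 34, 0], [11, 34, 0], [11, 34, 0], [11, 34, 0], [11, 34, 0], [11, 34, 0], [4, 12.5, 0], [0, 0, 0], [0, 0, 0], [0, 0, 0]], turn=[[0, 0, 0], [0, 0, 0], [0, 0, 0], [0, 0, 0], [0, 0, 0], [0, 0, 0], [0, 0, 0], [0, 0, 0], [0, 0, 0], [0, 0, 0], [0, 0, 0]])

```text
time_s: 21.18
position: [0.6364, 0.1654, 0.3511]
eef_rot: [0.591, 0.806, -0.0, -0.0]
wrist_force: [0.9, 1.0, -1.3]
gripper_width: 0.134
grasp_force: 12.0
```

Run:
```python
from h import *
s=env.get_state();print(s["position"],s["eef_rot"])
c=camera_info("wrist");im=grab_frame("wrist");cv2.imwrite("pics/w8.png",im)
plan([.638,.166,.25],17.5,1)
```

```text
[0.63641789 0.16541805 0.35114106] [ 5.91315340e-01  8.06440421e-01 -1.07228306e-04 -6.96961695e-05]
n 1 lin [0.11, 1.51, 101.3] turn [0.0001, 0.0001, -0.0] at [0.6366 0.1654 0.3513] t 21.23
```

View pics/w8.png

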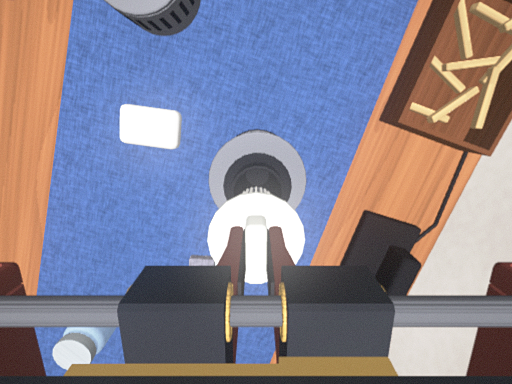

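The cartridge is held straight above the seated cone (flange about (257,180)); lowering it.

carry_out(linear=[[0, 1.3, 15], [0, 0, 20], [0, 0, 20], [0, 0, 20], [0, 0, 15], [0, 0, 6], [0, 0, 2], [0, 0, 0], [0, 0, 0]], turn=[[0, 0, 0], [0, 0, 0], [0, 0, 0], [0, 0, 0], [0, 0, 0], [0, 0, 0], [0, 0, 0], [0, 0, 0], [0, 0, 0]])

```text
time_s: 22.35
position: [0.6386, 0.1665, 0.2538]
eef_rot: [0.591, 0.807, 0.001, 0.0]
wrist_force: [0.4, 0.0, -0.5]
gripper_width: 0.138
grasp_force: 12.0
```

carry_out(linear=[[0, -0.6, 3], [0, 0, 2.5], [0, 0, 1.5], [0, 0, 1], [0, 0, 0.5], [0, 0, 0.5], [0, 0, 0]], turn=[[0, 0, 0], [0, 0, 0], [0, 0, 0], [0, 0, 0], [0, 0, 0], [0, 0, 0], [0, 0, 0]])

```text
time_s: 23.22
position: [0.6378, 0.1662, 0.2455]
eef_rot: [0.591, 0.807, 0.0, 0.0]
wrist_force: [-4.3, -0.2, 9.3]
gripper_width: 0.135
grasp_force: 12.0
```

carry_out(linear=[[0, 0, 0], [0, 0, 0], [0, 0, 0], [0, 0, -15], [0, 0, -40], [0, 0, -20], [0, 0, 0], [0, 0, 0]], turn=[[0, 0, 0], [0, 0, 0], [0, 0, 0], [0, 0, 0], [0, 0, 0], [0, 0, 0], [0, 0, 0], [0, 0, 0]], grip=0.6)

```text
time_s: 24.22
position: [0.6372, 0.1661, 0.318]
eef_rot: [0.591, 0.807, -0.001, -0.0]
wrist_force: [-0.8, -0.3, -1.1]
gripper_width: 0.801
grasp_force: 0.0
```

Run:
```python
from h import *
s=env.get_state();print(s["position"])
c=camera_info("wrist");im=grab_frame("wrist");cv2.imwrite("pics/w9.png",im)
h=cv2.cvtColor(im,cv2.COLOR_BGR2HSV)
p=proj(c,np.array([.638,.166,.161]));print(p)
print("disc",circ(c,(h[...,1]<50)&(h[...,2]>215),(int(p[0])-20,int(p[1])),.161))
for sd in (45,50,55):
  q=proj(c,np.array([.638,.166,.106])+np.array([-.01,sd/1000,0]));print("flange",circ(c,(h[...,1]<70),(int(q[0]),int(q[1])),.106))
t=camera_info("top");a=ray(t,(170/1.5,283/1.5),.111);b=ray(t,(200/1.5,307/1.5),.111);print(a,b,np.degrees(np.arctan2(*(b-a)[1::-1])))
plan([.452,.338,.30],-39)
```

```text
[0.6371689  0.16609731 0.31798153]
[256.51272529 204.78749666]
disc (array([0.6379, 0.1665]), np.float64(0.0301), np.float64(0.0002), 32)
flange (array([0.6383, 0.1653]), np.float64(0.0556), np.float64(0.00017), 43)
flange (array([0.6383, 0.1653]), np.float64(0.0556), np.float64(0.00017), 43)
flange (array([0.6383, 0.1653]), np.float64(0.0556), np.float64(0.00017), 43)
[0.46957323 0.3618372  0.111     ] [0.43035303 0.3092937  0.111     ] -126.73887227644778
n 7 lin [22.18, -30.31, 2.55] turn [-0.0003, 0.0001, 0.141] at [0.6371 0.1661 0.3176] t 24.27
```

View pics/w9.png

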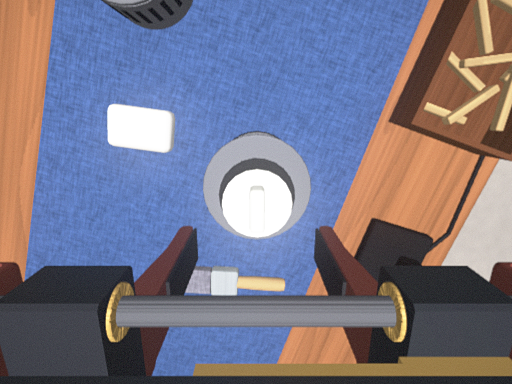

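The cartridge disc (257,203) sits level on the cone, with the shroud flange around it. Next, the cover.

carry_out(linear=[[22.2, -30.3, 2.5], [22.2, -30.3, 2.5], [22.2, -30.3, 2.5], [22.2, -30.3, 2.5], [22.2, -30.3, 2.5], [22.2, -30.3, 2.5], [22.2, -30.3, 2.5], [0, 0, 0], [0, 0, 0], [0, 0, 0]], turn=[[0, 0, 0.137], [0, 0, 0.137], [0, 0, 0.137], [0, 0, 0.137], [0, 0, 0.137], [0, 0, 0.137], [0, 0, 0.137], [0, 0, 0], [0, 0, 0], [0, 0, 0]])

```text
time_s: 25.52
position: [0.4507, 0.3355, 0.3011]
eef_rot: [0.897, 0.443, -0.0, 0.0]
wrist_force: [-0.9, -0.1, 0.5]
gripper_width: 0.8
grasp_force: 0.0
```

Run:
```python
from h import *
s=env.get_state();print(s["position"],s["joint_pos"].round(2))
R=Ro.from_quat(s["eef_rot"]).as_matrix();print("tool x,y angle",np.degrees(np.arctan2(R[1,:2],R[0,:2])))
c=camera_info("wrist");im=grab_frame("wrist");cv2.imwrite("pics/w10.png",im)
g=cv2.cvtColor(im,cv2.COLOR_BGR2GRAY);h=cv2.cvtColor(im,cv2.COLOR_BGR2HSV)
p=proj(c,np.array([.452,.338,.111])).astype(int);print(p)
lab=cv2.connectedComponents((g<60).astype('u1'))[1];b=(lab==lab[p[1],p[0]]).astype('u1')
q=max(cv2.findContours(b,cv2.RETR_EXTERNAL,cv2.CHAIN_APPROX_NONE)[0],key=cv2.contourArea);r=cv2.minAreaRect(q);print(r)
B=np.array([ray(c,x,.111)[:2] for x in cv2.boxPoints(r)]);print(B.round(4).tolist(),B.mean(0))
for dx in(-30,30):print("top",circ(c,(h[...,1]<60)&(g>100),(p[0]+dx,p[1]),.089))
```

```text
[0.45067257 0.33551605 0.3011421 ] [ 0.62  0.33  1.77 -0.    1.04  1.27]
tool x,y angle [ 52.57942833 -37.42057285]
[255 190]
((255.5, 188.0), (376.0, 511.0), 90.0)
[[0.3855, 0.5891], [0.7121, 0.3394], [0.5528, -0.0203], [0.08, 0.3413]] [0.43258748 0.31238131]
top (array([0.4552, 0.3416]), np.float64(0.0502), np.float64(0.00015), 39)
top (array([0.4552, 0.3416]), np.float64(0.0502), np.float64(0.00015), 39)
```

View pics/w10.png

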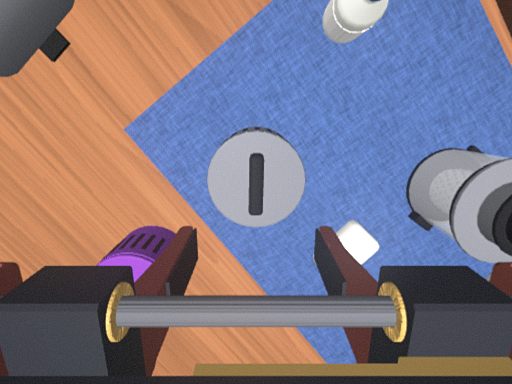

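The cover is centred at (256,178) with its bar along tool x (y 153–215).

carry_out(linear=[[4, 0, 15], [3.6, 0, 25], [0, 0, 30], [0, 0, 30], [0, 0, 18], [0, 0, 8], [0, 0, 2.5], [0, 0, 0]], turn=[[0, 0, 0], [0, 0, 0], [0, 0, 0], [0, 0, 0], [0, 0, 0], [0, 0, 0], [0, 0, 0], [0, 0, 0]], grip=-0.2)

```text
time_s: 26.58
position: [0.4553, 0.3427, 0.1736]
eef_rot: [0.897, 0.443, 0.001, -0.0]
wrist_force: [0.3, -0.7, 0.5]
gripper_width: 0.399
grasp_force: 0.0
```

carry_out(linear=[[0, 0, 0], [0, 0, 0], [0, 0, 0], [0, 0, 0], [0, 0, 0], [0, 0, 0]], turn=[[0, 0, 0], [0, 0, 0], [0, 0, 0], [0, 0, 0], [0, 0, 0], [0, 0, 0]], grip=-1, squeeze=18)

```text
time_s: 27.32
position: [0.4551, 0.3425, 0.1732]
eef_rot: [0.897, 0.443, 0.0, 0.0]
wrist_force: [0.8, -0.8, 2.9]
gripper_width: 0.157
grasp_force: 18.0
```

carry_out(linear=[[0, 0, -15], [0, 0, -40], [0, 0, -50], [0, 0, -50], [0, 0, -45], [0, 0, -22], [0, 0, 0]], turn=[[0, 0, 0], [0, 0, 0], [0, 0, 0], [0, 0, 0], [0, 0, 0], [0, 0, 0], [0, 0, 0]])

```text
time_s: 28.2
position: [0.4551, 0.3428, 0.3973]
eef_rot: [0.897, 0.443, 0.002, -0.0]
wrist_force: [0.2, 0.3, -1.6]
gripper_width: 0.161
grasp_force: 18.0
```

Run:
```python
from h import *
plan([.6385,.166,.395],-37.4,8)
```

```text
n 8 lin [-3.63, 31.63, 0.3] turn [0.0001, -0.0005, -0.0] at [0.4551 0.3428 0.3973] t 28.2
```

carry_out(linear=[[-2, 17, 0], [-4, 34, 0], [-4, 34, 0], [-4, 34, 0], [-4, 34, 0], [-4, 34, 0], [-4, 34, 0], [-3, 25, 0], [0, 7, 0], [0, 0, 0], [0, 0, 0], [0, 0, 0]], turn=[[0, 0, 0], [0, 0, 0], [0, 0, 0], [0, 0, 0], [0, 0, 0], [0, 0, 0], [0, 0, 0], [0, 0, 0], [0, 0, 0], [0, 0, 0], [0, 0, 0], [0, 0, 0]])

```text
time_s: 29.7
position: [0.6377, 0.1665, 0.3952]
eef_rot: [0.896, 0.443, 0.0, -0.0]
wrist_force: [0.2, 0.5, -1.9]
gripper_width: 0.161
grasp_force: 18.0
```

Run:
```python
from h import *
s=env.get_state();print(s["position"],s["eef_rot"])
c=camera_info("wrist");im=grab_frame("wrist");cv2.imwrite("pics/w11.png",im);sc=grab_frame("scene");cv2.imwrite("pics/s11.png",np.hstack([im[:,100:420],cv2.resize(sc[130:300,220:390],(384,384))]))
plan([.6385,.166,.285],-37.4,1)
```

```text
[0.63769382 0.16652093 0.39520041] [ 8.96275513e-01  4.43497687e-01  5.89530456e-05 -4.96593160e-05]
n 1 lin [0.06, 0.68, 110.22] turn [0.0001, -0.0003, 0.0007] at [0.6379 0.1663 0.3952] t 29.8
```

View pics/s11.png

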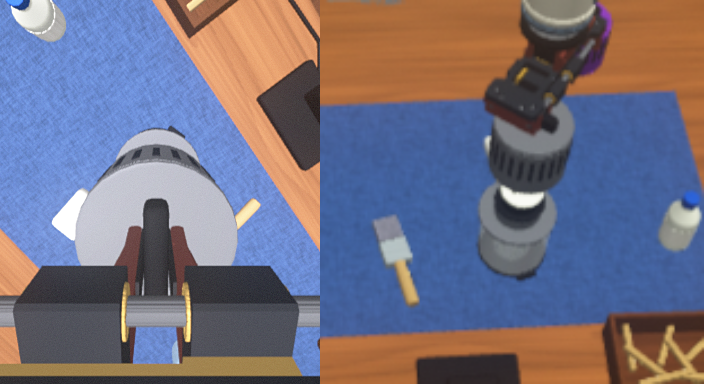

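The cover hangs level above the stack in both views. Lowering it.

carry_out(linear=[[0, 0.5, 12], [0, 0, 20], [0, 0, 20], [0, 0, 20], [0, 0, 18], [0, 0, 12], [0, 0, 6], [0, 0, 2], [0, 0, 0], [0, 0, 0]], turn=[[0, 0, 0], [0, 0, 0], [0, 0, 0], [0, 0, 0], [0, 0, 0], [0, 0, 0], [0, 0, 0], [0, 0, 0], [0, 0, 0], [0, 0, 0]])

```text
time_s: 31.05
position: [0.6389, 0.1655, 0.2857]
eef_rot: [0.897, 0.443, 0.001, 0.0]
wrist_force: [1.4, 0.2, -0.9]
gripper_width: 0.161
grasp_force: 18.0
```

Run:
```python
from h import *
plan([.6385,.166,.279],-37.4,1)
```

```text
n 1 lin [0.15, -0.64, 6.67] turn [0.0007, -0.0009, -0.0002] at [0.6389 0.1655 0.2857] t 31.05
```

carry_out(linear=[[0, -0.5, 2], [0, 0, 2], [0, 0, 1.2], [0, 0, 0.8], [0, 0, 0.5], [0, 0, 0.3], [0, 0, 0]], turn=[[0, 0, 0], [0, 0, 0], [0, 0, 0], [0, 0, 0], [0, 0, 0], [0, 0, 0], [0, 0, 0]])

```text
time_s: 31.92
position: [0.6384, 0.1656, 0.2792]
eef_rot: [0.897, 0.443, 0.0, 0.0]
wrist_force: [-2.3, -0.9, 6.1]
gripper_width: 0.155
grasp_force: 18.0
```

carry_out(linear=[[0, 0, 0], [0, 0, 0], [0, 0, 0], [0, 0, -15], [0, 0, -40], [0, 0, -45], [0, 0, -10], [0, 0, 0], [0, 0, 0], [0, 0, 0]], turn=[[0, 0, 0], [0, 0, 0], [0, 0, 0], [0, 0, 0], [0, 0, 0], [0, 0, 0], [0, 0, 0], [0, 0, 0], [0, 0, 0], [0, 0, 0]], grip=0.6)

```text
time_s: 33.17
position: [0.6378, 0.1656, 0.3865]
eef_rot: [0.897, 0.443, -0.001, -0.0]
wrist_force: [0.0, 0.2, -1.2]
gripper_width: 0.803
grasp_force: 0.0
```

Run:
```python
from h import *
s=env.get_state();print(s["position"])
c=camera_info("wrist");im=grab_frame("wrist");sc=grab_frame("scene");cv2.imwrite("pics/s12.png",np.hstack([im[:,100:420],cv2.resize(sc[130:300,220:390],(384,384))]))
g=cv2.cvtColor(im,cv2.COLOR_BGR2GRAY);h=cv2.cvtColor(im,cv2.COLOR_BGR2HSV)
p=proj(c,np.array([.638,.1655,.195])).astype(int)
print(circ(c,(h[...,1]<60)&(g>100),(p[0]+35,p[1]),.195))
```

```text
[0.63780736 0.16562059 0.38651196]
(array([0.6405, 0.169 ]), np.float64(0.0528), np.float64(0.0025), 41)
```

View pics/s12.png

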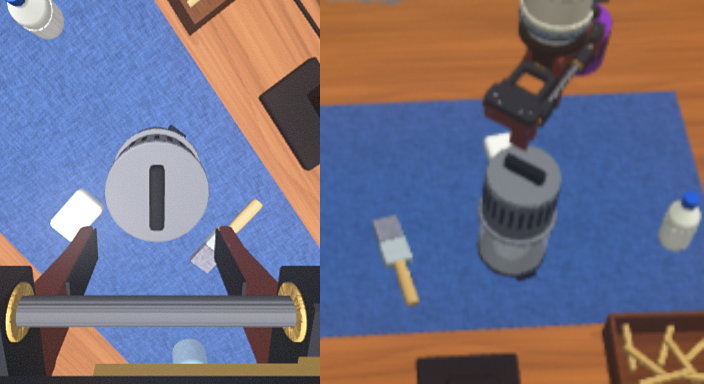

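The cover stands flat and upright on the stack (top disc about (157,190) in the left crop). A quick centring check:

Run:
```python
from h import *
im=cv2.imread("pics/s12.png")[:,:320];c=camera_info("wrist");h=cv2.cvtColor(im,cv2.COLOR_BGR2HSV)
g=cv2.cvtColor(im,cv2.COLOR_BGR2GRAY);m=((h[...,1]<60)&(g>100))
P=[]
for a in np.radians(range(-10,191,5)):
    r=40
    while m[int(round(190+r*np.sin(a))),int(round(157+r*np.cos(a)))]:r+=.5
    P.append(ray(c,(257+r*np.cos(a),190+r*np.sin(a)),.195)[:2])
print(fitc(np.array(P)))
```

```text
(array([0.638, 0.165]), np.float64(0.0504), np.float64(0.00034), 40)
```

```bash
python3 -c "
from cell import env
print(env.sign_off())"
```

```text
the job is handed in; nothing more can be done
None
```

The dust bin is back together and handed in at about 33 s. Shroud, cone and cartridge were lowered in order and each met its stop at its home height. The cover stands on the shroud's flange within about 1 mm of centre, and I saw nothing else disturbed in the last pictures.

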